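# Put two cake tins away in the raked counter case

### The arm

A 6-joint arm with a two-finger parallel gripper is mounted at the origin on the work surface. World frame = base frame: x ahead of the robot, y to its left, z up, the work surface at z = 0. Lengths are in m, angles in rad, forces in N, time in s.
With the tool pointing down it reaches from about 0.35 to 0.775 m from the base axis. Payload 7.3 kg.
Tool frame: the origin (TCP) lies at the very end of the fingers, on their centre line; the grasp point (between the pads) lies 19 mm behind it (robot.tcp_to_grasp is the distance from the TCP to the grasp point, in m); z points along the fingers, y is the direction in which the jaws open and shut (so a half turn about z gives the same grasp; the last joint's range is limited). The gripper opens to 92 mm and grips with 3 to 60 N. Pads are 19 mm wide; open, the fingers measure 130 mm over their backs; the gripper's body (75 mm by 190 mm) begins 47 mm behind the grasp point.
Start: joints at [-1.296, 0.342, 1.524, -0, 1.275, -0.146], TCP at [0.214, -0.479, 0.191] pointing down, gripper open.
Joint ranges: [-2.53, 2.53], [-0.77, 2.02], [0.04, 2.7], [-1, 4.14], [0.28, 2.66], [-3.11, 3.11]. Speed limits (rad/s): [2.57, 2.57, 3.14, 3.14, 3.14, 3.14].

### API

Orientations are given as [roll, pitch, yaw] about the fixed x, y, z axes, in that order (R = Rz(yaw) Ry(pitch) Rx(roll)).
In Python, from cell import robot gives the robot as it stands.
- The arm moves only by the tool arm_command, never from a script. Its argument "motion" is a list that holds one entry, the list of rows, each a list of 7 numbers: the turn, a rotation vector about the tool's x, y, z in units of 90 degrees (1.0 is 90 degrees), then the shift along the tool's x, y, z in units of 30 cm (1.0 is 30 cm), then the opening, from -1 (shut) to 1 (fully open). In form: [[[wx, wy, wz, tx, ty, tz, grip], ...]]. A call has 1 to 8 rows; each row is the pose to reach, as a shift and turn from the pose commanded when the call began, along the tool's axes at that moment; what a row does not reach only later rows make up. A row lasts 1/10 s, in which the tool goes at most 50 mm and 8.59 degrees, less where a joint would pass 70% of its speed; a pose out of reach is approached as far as the arm can. A call with a number of a shift or a turn outside -1 to 1 is refused whole. A call with a gripper value outside its range is refused whole. The fingers move at their own pace and stop on an object; "grip_force" is the grip in N (left out, the last holds). Time passes only in rows, so rows that repeat a pose let the fingers close. It gives the time, the measured TCP pose, the force and the opening at its end, in the units of the state.
- robot.observe(): the state, without advancing time (a new reading comes with each control period).
- robot.read_camera(name): name is "side" or "top"; returns a dict with "image" (420x560x3 uint8, red, green, blue), "z_map" (420x560 float32, m along the optical axis (not along the pixel's ray), 0 where there is no reading), "fov_y" (degrees; the focal length in pixels is half the picture's height over the tangent of half this angle, whatever the lens; pixels are square), "cx", "cy" (the principal point, pixels), "cam_to_world" (4x4, takes a point from camera to world coordinates). Camera axes: x right, y down, z forward; pixel columns grow to the right and rows downward; lengths in m; the calibration is good to about 2 mm. A picture is of the moment at which its call begins.
- robot.hand_in(): hands the job in, once; it reports no verdict.
The state is a dict: "time": time; "qpos": joint angles; "qvel": joint speeds; "joint_efforts": joint torques, N m; "tool_pos": TCP position; "tool_rot": TCP orientation; "contact_force": force on the tool from outside, world axes, zero at the start; "torque": the same for the moment, N m; "opening": finger opening in m.
Only numpy, scipy, OpenCV 4.12 (cv2) and the standard library are available. Lean on these libraries where they do the work, as an engineer would, in place of code of your own. Each camera call takes 0.05 s, during which the arm holds its last target.

### The job

Put the two long metal cake tins away in the two-tier glass case, one on each tier by height: the short tin on the low bottom tier, the tall tin on the upper tier, which has more headroom. Each should stand upright in the middle of its tier, straight with the case, and slid back to the stop bar; then let go.

Things in the scene. Friction and masses are not known exactly. Their poses are not given: they have to be found in the camera images.
- tall_tin_mid (a point): Centre (half-way up) of the tall loose tin: plain closed metal box 150 long (x) x 55 wide (y) x 105 mm high (z), 0.2-0.45 kg, ends alike, standing on the counter; held across its width. The same-metal square tin (85 x 85 x 70 mm) is not wanted. In the case a tin's outer half stays in the open and its inner half goes under a board: hold it near its outer end, about 45 mm from its middle.
- short_tin_mid (a point): Centre (half-way up) of the short loose tin: same metal and outline as the tall one, 150 long (x) x 55 wide (y), but only 55 mm high (z), 0.14-0.28 kg. Ends alike. Held in the same way, near its outer end.
- low_seat (a point): On bottom tier's floor, under the middle of a tin fully home; x points level into the fixed case, z up. Floor 20 mm above the counter, from 85 mm before this point inwards; headroom 75 mm under the upper board (8 mm thick), whose front edge is right above this point. All open before it; posts, side panes (184 mm apart) beyond it. Stop bar, 20 mm high, 75 mm beyond it. Case 200 mm wide, 255 deep
- high_seat (a point): The same for the upper tier, set back 85 mm like a stair: on its floor (that board, 103 mm above the counter), under the middle of a tin fully home; axes as low_seat. Floor from 85 mm before this point inwards; headroom 125 mm under the top board (8 mm thick), whose front edge is right above this point. All open before it; posts and panes beyond. Stop bar, 20 mm high, 75 mm beyond.
There are look-alikes about, which are no part of the job. What is shaped like the part that bears short_tin_mid but purple is not meant.

How it is judged:
At the end, for the whole second after the job is handed in: The short tin stands upright on the bottom tier's floor and the tall tin on the upper tier's floor, each pushed in to within 18 mm of its stop bar, within 30 mm of the tier's middle line sideways, and within 12 degrees of straight with the case (x of short_tin_mid in the frame of low_seat between -0.018 and 0.01 m and y of short_tin_mid in the frame of low_seat between -0.03 and 0.03 m and z of short_tin_mid in the frame of low_seat between 0.02 and 0.035 m and angle between the x axis of short_tin_mid and the x axis of low_seat, either way round below 0.21 rad and angle between each of short_tin_mid, tall_tin_mid's own z axis and vertical below 0.1 rad and x of tall_tin_mid in the frame of high_seat between -0.018 and 0.01 m and y of tall_tin_mid in the frame of high_seat between -0.03 and 0.03 m and z of tall_tin_mid in the frame of high_seat between 0.045 and 0.06 m and angle between the x axis of tall_tin_mid and the x axis of high_seat, either way round below 0.21 rad); the robot touches nothing.
It also fails if it takes over 67 s, if anything falls off the work surface, if the arm or the gripper's body presses on something with over 40 N, if the wrist force passes 120 N, or if a joint passes its speed limit or range.

## Working session

There is one attempt and no reset: what is moved stays moved. The work goes in short steps, Python scripts to look and compute and a tool call to move; the robot and the scene stay as the last step left them, time stands still between calls to the robot, and variables do not carry over. Pictures are saved under pics/ and viewed, and the job is handed in when it is done.

Besides the shell and the picture viewer there is one more tool, called in YAML: its name, and indented under it one key for each argument. arm_command: Moves the arm, as the interface text tells. Its arguments: {"type":"object","properties":{"motion":{"type":"array"},"grip_force":{"type":"number"}},"required":["motion"]}

```bash
ls; mkdir -p pics; cat > h.py <<'E'
import numpy as np, cv2
from cell import robot
from scipy.spatial.transform import Rotation as R
def cap(n,tag):
    c=robot.read_camera(n); np.savez(f'pics/{tag}.npz',**c); cv2.imwrite(f'pics/{tag}.png',c['image'][:,:,::-1]); return c
def load(tag): return dict(np.load(f'pics/{tag}.npz'))
def pts(c):
    H,W=c['z_map'].shape; f=H/2/np.tan(np.radians(float(c['fov_y']))/2)
    u,v=np.meshgrid(np.arange(W),np.arange(H)); z=c['z_map']
    P=np.stack([(u-c['cx'])/f*z,(v-c['cy'])/f*z,z],-1)
    T=c['cam_to_world']; return P@T[:3,:3].T+T[:3,3]
E
python3 - <<'E'
from h import *
for n in('side','top'):
    c=cap(n,n+'0'); print(n,c['fov_y'],c['cx'],c['cy'],np.round(c['cam_to_world'],3).tolist())
print(robot.observe())
E
```

```text
pics
side 43.136409963104946 277.85170422486624 207.9279615131398 [[0.995, -0.073, 0.062, 0.334], [-0.095, -0.727, 0.68, -0.86], [-0.004, -0.683, -0.731, 1.008], [0.0, 0.0, 0.0, 1.0]]
top 45.564146566479685 274.4088269169322 197.81049927289337 [[0.004, -0.993, 0.115, 0.282], [-1.0, -0.004, 0.004, -0.025], [-0.003, -0.115, -0.993, 1.165], [0.0, 0.0, 0.0, 1.0]]
{'time': 0.1, 'qpos': array([-1.29598684e+00,  3.42648650e-01,  1.52491861e+00,  7.84288786e-06,
        1.27539042e+00, -1.46007005e-01]), 'qvel': array([ 1.32427288e-03, -1.68498484e-03, -4.05944847e-03,  7.12240791e-06,
       -2.96558827e-04, -1.67217677e-03]), 'joint_efforts': array([ 2.15760556e-03, -4.32002449e+01, -2.44695926e+01,  7.19887996e-02,
        5.25960024e-02, -3.52438838e-05]), 'tool_pos': array([ 0.21437329, -0.47879192,  0.19021778]), 'tool_rot': array([-3.14024324e+00, -2.06016532e-04,  4.20814061e-01]), 'contact_force': array([ 0.00445139, -0.42639729,  0.16478896]), 'torque': array([-0.0009524 ,  0.01763694, -0.02260187]), 'opening': 0.09174579977003135}
```

View pics/side0.png

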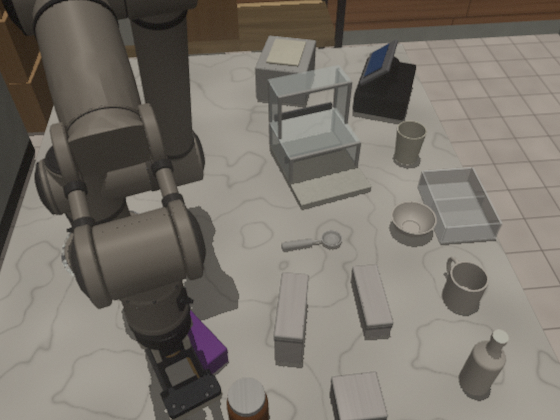

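View pics/top0.png

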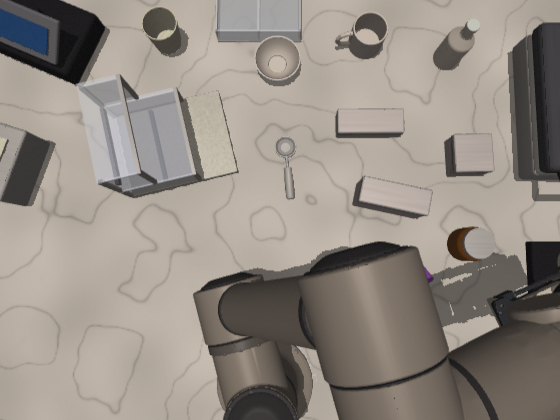

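The side view shows these candidates:
- The taller long tin is at (290,315), which is top view (395,196).
- The shorter long tin is at (371,300), top view (370,122).
- The square tin is at (358,395), top view (472,154), and isn't wanted.
- The purple look-alike is at (205,345), and isn't wanted.
- The glass case is at (315,140), top view (150,140), with its opening towards −y.

Next I'll measure tops and heights.

```bash
python3 - <<'E'
from h import *
for tag,boxes in (('top0',{'tall':(350,165,440,225),'short':(330,95,412,148),'sq':(440,125,500,185)}),('side0',{'tall':(270,262,312,370),'short':(345,258,395,345)})):
    c=load(tag);P=pts(c)
    print(tag,'z table',np.round(P[250,60] if tag=='top0' else P[250,350],4))
    for k,(a,b,e,d) in boxes.items():
        Q=P[b:d,a:e].reshape(-1,3);Q=Q[(Q[:,2]>.03)&(Q[:,2]<.3)]
        zt=np.percentile(Q[:,2],90); T=Q[abs(Q[:,2]-zt)<.006]
        r=cv2.minAreaRect((T[:,:2]*1000).astype(np.float32)); print(k,'top z',round(np.median(T[:,2]),4),len(T),r)
c=load('top0');P=pts(c)
# case points
for (u,v) in [(215,140),(190,95),(210,175),(232,170),(214,96),(236,171),(165,140),(160,100),(140,190),(178,92),(190,170),(120,80),(137,183),(85,85),(100,175),(130,120),(107,120)]:
    print((u,v),np.round(P[v,u],4))
im=cv2.imread('pics/top0.png');cv2.imwrite('pics/crop0.png',cv2.resize(im[60:215,60:260],None,fx=3.8,fy=3.8,interpolation=cv2.INTER_CUBIC))
im=cv2.imread('pics/side0.png');cv2.imwrite('pics/crop1.png',cv2.resize(im[60:215,240:400],None,fx=3.8,fy=3.8,interpolation=cv2.INTER_CUBIC))
E
```

```text
top0 z table [ 0.2934  0.4771 -0.0028]
tall top z 0.1049 1778 ((412.6334228515625, -279.4346923828125), (151.60011291503906, 57.14405059814453), 78.14422607421875)
short top z 0.0548 1472 ((590.1683349609375, -238.80178833007812), (57.18828582763672, 151.12225341796875), 0.42639338970184326)
sq top z 0.0699 1421 ((513.9954833984375, -464.0505065917969), (86.53277587890625, 86.47270965576172), 1.077484369277954)
side0 z table [ 0.5799 -0.0773 -0.0008]
tall top z 0.1058 1832 ((412.1602478027344, -281.33502197265625), (152.90518188476562, 56.563446044921875), 78.20355224609375)
short top z 0.0557 1559 ((589.6007080078125, -240.526123046875), (57.48617935180664, 155.58409118652344), 0.8318581581115723)
(215, 140) [0.5507 0.1185 0.0187]
(190, 95) [ 0.6664  0.1836 -0.0036]
(210, 175) [0.4676 0.1285 0.0196]
(232, 170) [0.48   0.0779 0.017 ]
(214, 96) [0.6568 0.1228 0.0187]
(236, 171) [0.4773 0.0684 0.0192]
(165, 140) [0.5302 0.216  0.1046]
(160, 100) [0.6212 0.231  0.0987]
(140, 190) [0.4272 0.2799 0.0554]
(178, 92) [0.6437 0.1945 0.0861]
(190, 170) [0.4646 0.1603 0.1045]
(120, 80) [0.6173 0.2767 0.2349]
(137, 183) [0.4307 0.2632 0.1406]
(85, 85) [0.6078 0.3445 0.233 ]
(100, 175) [0.4312 0.3053 0.2396]
(130, 120) [0.5399 0.256  0.2296]
(107, 120) [0.5383 0.2984 0.2347]
```

View pics/crop0.png

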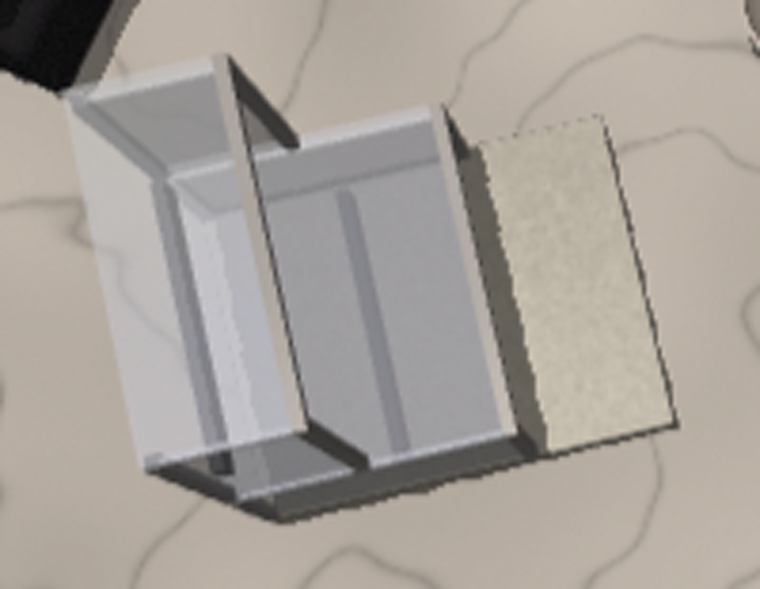

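View pics/crop1.png

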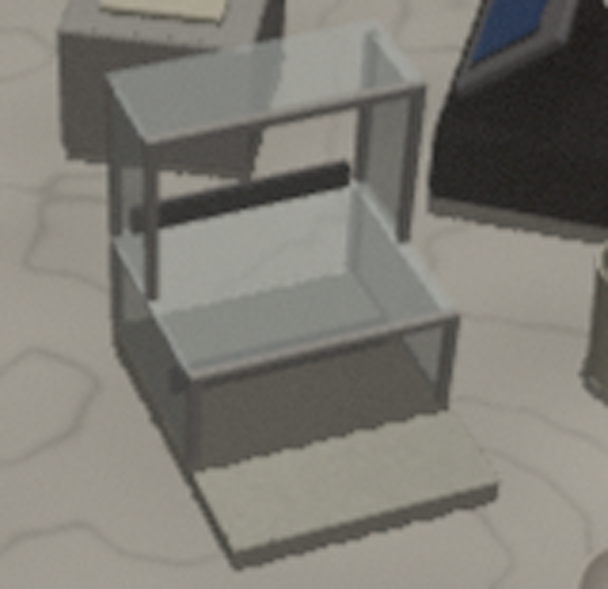

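```bash
cat >> h.py <<'E'
def ray(c,u,v,z):
    f=210/np.tan(np.radians(float(c['fov_y']))/2);T=c['cam_to_world']
    d=T[:3,:3]@np.array([(u-c['cx'])/f,(v-c['cy'])/f,1]);return T[:3,3]+d*(z-T[2,3])/d[2]
E
python3 - <<'E'
from h import *
D={'top0':((60,60),{'plinth':((605,117),(677,425),.02),'upper':((440,107),(515,435),.103+0),'topb':((221,57),(305,430),.236)}),
'side0':((240,60),{'plinth':((236,555),(497,487),.02),'upper':((192,379),(457,318),.103),'topb':((152,141),(422,88),.236)})}
for t,(o,d) in D.items():
    c=load(t)
    for k,(a,b,z) in d.items():
        A=ray(c,a[0]/3.8+o[0]-.4,a[1]/3.8+o[1]-.4,z);B=ray(c,b[0]/3.8+o[0]-.4,b[1]/3.8+o[1]-.4,z)
        if A[0]>B[0]:A,B=B,A
        e=B-A; print(t,k,A.round(4),B.round(4),'len',np.linalg.norm(e).round(4),'inward yaw',np.degrees(np.arctan2(e[0],-e[1])).round(2),'mid',((A+B)/2).round(4))
E
```

```text
top0 plinth [0.4762 0.0642 0.02  ] [0.6701 0.1115 0.02  ] len 0.1996 inward yaw 103.71 mid [0.5731 0.0879 0.02  ]
top0 upper [0.456  0.1494 0.103 ] [0.6476 0.1971 0.103 ] len 0.1975 inward yaw 103.98 mid [0.5518 0.1732 0.103 ]
top0 topb [0.4364 0.2316 0.236 ] [0.6277 0.2811 0.236 ] len 0.1976 inward yaw 104.48 mid [0.532  0.2563 0.236 ]
side0 plinth [0.4792 0.0611 0.02  ] [0.6675 0.1075 0.02  ] len 0.1939 inward yaw 103.83 mid [0.5733 0.0843 0.02  ]
side0 upper [0.458  0.1476 0.103 ] [0.6474 0.1921 0.103 ] len 0.1945 inward yaw 103.2 mid [0.5527 0.1699 0.103 ]
side0 topb [0.4396 0.2325 0.236 ] [0.6256 0.2743 0.236 ] len 0.1906 inward yaw 102.68 mid [0.5326 0.2534 0.236 ]
```

```bash
cat >> h.py <<'E'
def rel(pos,yawdeg):
    s=robot.observe(); R0=R.from_euler('xyz',s['tool_rot']); Rt=R.from_euler('xyz',[np.pi,0,np.radians(yawdeg)])
    sh=R0.inv().apply(np.array(pos)-s['tool_pos'])/.3; w=(R0.inv()*Rt).as_rotvec()/(np.pi/2)
    print('rel',np.round(w,4),np.round(sh,4),'t',round(s['time'],2),'tcp',s['tool_pos'].round(4),'yaw',np.degrees(s['tool_rot'][2]).round(2),'op',round(s['opening'],4),'F',np.round(s['contact_force'],1))
E
python3 - <<'E'
from h import *
im=cv2.imread('pics/side0.png');cv2.imwrite('pics/crop2.png',cv2.resize(im[230:420,170:420],None,fx=3,fy=3,interpolation=cv2.INTER_CUBIC))
# short grasp: 50 mm outward (-axis) from centre
a=np.radians(90.6);ax=np.array([np.cos(a),np.sin(a)])
g=np.array([.590,-.2395])-.05*ax; print(g)
rel([g[0],g[1],.17],90.6)
E
```

```text
[ 0.59052359 -0.28949726]
rel [-7.000e-04 -6.000e-04 -7.388e-01] [ 1.4022 -0.0636  0.0678] t 0.1 tcp [ 0.2144 -0.4788  0.1902] yaw 24.11 op 0.0917 F [ 0.  -0.4  0.2]
```

View pics/crop2.png

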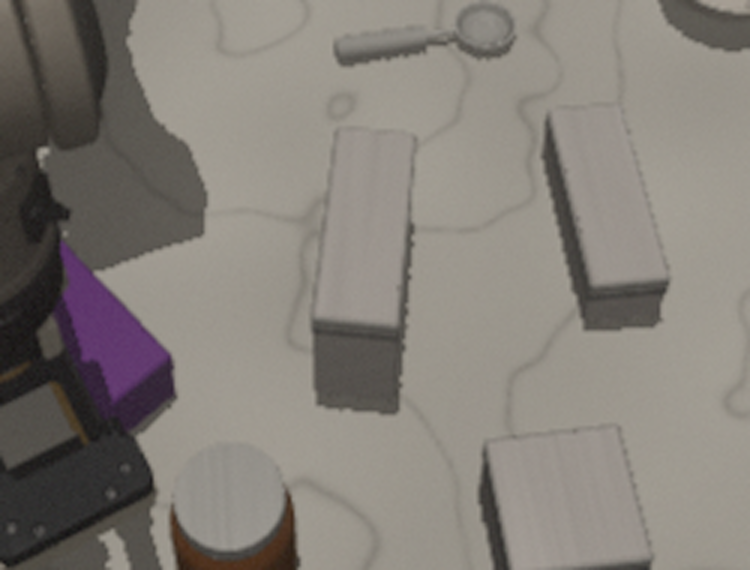

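The crop shows the short metal tin on the right, the tall one at its left, the square one below and the purple one behind the gripper. I'm taking the short tin first.

arm_command:
  motion:
    - [[0,0,-0.09,0,0,-0.16,1],[0,0,-0.18,0.1,0,-0.2,1],[0,0,-0.28,0.25,-0.01,-0.2,1],[0,0,-0.37,0.4,-0.02,-0.2,1],[0,0,-0.46,0.55,-0.03,-0.2,1],[0,0,-0.55,0.7,-0.04,-0.2,1],[0,0,-0.64,0.85,-0.05,-0.2,1],[0,0,-0.739,1.0,-0.06,-0.2,1]]
  grip_force: 50

```text
time: 0.9
tool_pos: [0.4823, -0.3389, 0.2504]
tool_rot: [-3.141, -0.0, 1.582]
contact_force: [0.8, -1.3, 0.4]
opening: 0.0916
```

```bash
python3 - <<'E'
from h import *
rel([.5905,-.2895,.026],90.6)
E
```

```text
rel [-0.0004 -0.0003  0.0005] [0.1604 0.363  0.748 ] t 0.9 tcp [ 0.4823 -0.3389  0.2504] yaw 90.65 op 0.0916 F [ 0.8 -1.3  0.4]
```

arm_command:
  motion:
    - [[0,0,0,0.06,0.15,0,1],[0,0,0,0.12,0.29,0.1,1],[0,0,0,0.16,0.363,0.2,1],[0,0,0,0.16,0.363,0.35,1],[0,0,0,0.16,0.363,0.45,1],[0,0,0,0.16,0.363,0.5,1],[0,0,0,0.16,0.363,0.5,1]]

```text
time: 1.6
tool_pos: [0.5879, -0.2904, 0.0972]
tool_rot: [-3.136, -0.004, 1.576]
contact_force: [-0.3, -0.3, 0.3]
opening: 0.0918
```

```bash
python3 - <<'E'
from h import *
rel([.5905,-.2895,.026],90.6)
c=cap('side','s1')
im=c['image'][:,:,::-1];cv2.imwrite('pics/s1c.png',cv2.resize(im[200:400,250:500],None,fx=3,fy=3))
E
```

```text
rel [-0.0036 -0.0023 -0.0031] [0.0021 0.01   0.2373] t 1.6 tcp [ 0.5879 -0.2904  0.0972] yaw 90.32 op 0.0918 F [-0.3 -0.3  0.3]
```

View pics/s1c.png

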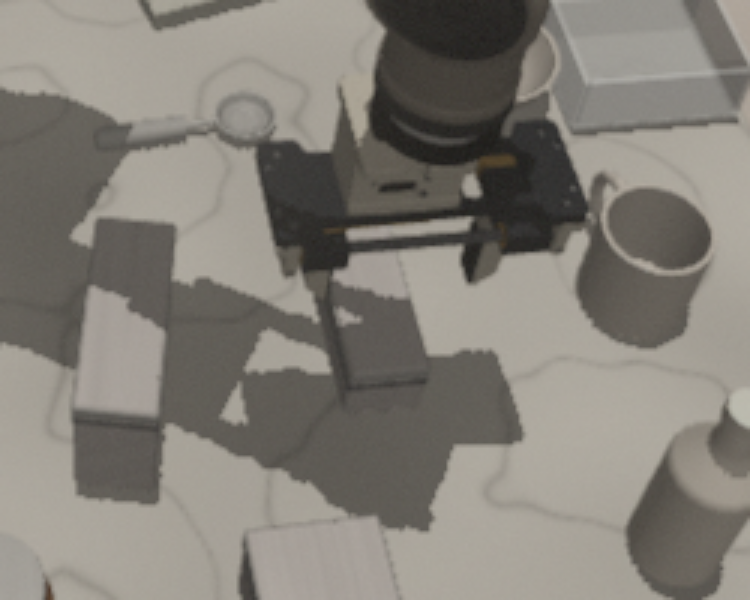

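```bash
python3 - <<'E'
from h import *
c=load('top0');P=pts(c)
Q=P[10:62,332:390].reshape(-1,3);Q=Q[Q[:,2]>.02];print(Q.min(0),Q.max(0)); H=Q[Q[:,2]>.075];print(H.min(0))
Q=Q[(Q[:,1]>-.34)&(Q[:,1]<-.2)];print(Q.min(0),Q.max(0))
print(robot.observe()['tool_pos'])
E
```

```text
[ 0.282245   -0.27470793  0.02004286] [ 0.83630866 -0.02512773  1.1647547 ]
[ 0.282245   -0.27470793  0.07506847]
[ 0.75559226 -0.27470793  0.02004286] [ 0.83630866 -0.20004071  0.09079459]
[ 0.58895447 -0.29120054  0.0994895 ]
```

arm_command:
  motion:
    - [[0,0,0,0,0.004,0.1,1],[0,0,0,0,0.004,0.18,1],[0,0,0,0,0.004,0.245,1],[0,0,0,0,0.004,0.245,1],[0,0,0,0,0.004,0.245,-1],[0,0,0,0,0.004,0.245,-1],[0,0,0,0,0.004,0.245,-1],[0,0,0,0,0.004,0.245,-1]]

```text
time: 2.45
tool_pos: [0.5913, -0.292, 0.0285]
tool_rot: [3.14, 0.001, 1.576]
contact_force: [-0.4, 0.1, -0.1]
opening: 0.0645
```

arm_command:
  motion:
    - [[0,0,0,0,0,0,-1],[0,0,0,0,0,0,-1],[0,0,0,0,0,0,-1],[0,0,0,0,0,0,-1]]

```text
time: 2.85
tool_pos: [0.5908, -0.2916, 0.0273]
tool_rot: [-3.142, 0.0, 1.576]
contact_force: [0.4, 0.4, 1.1]
opening: 0.0323
```

```bash
python3 - <<'E'
from h import *
s=robot.observe();print(s['opening'],s['contact_force'])
c=cap('side','s2')
im=c['image'][:,:,::-1];cv2.imwrite('pics/s2c.png',cv2.resize(im[200:400,250:500],None,fx=3,fy=3))
E
```

```text
0.032304177809831684 [0.36253754 0.40223589 1.09618487]
```

View pics/s2c.png

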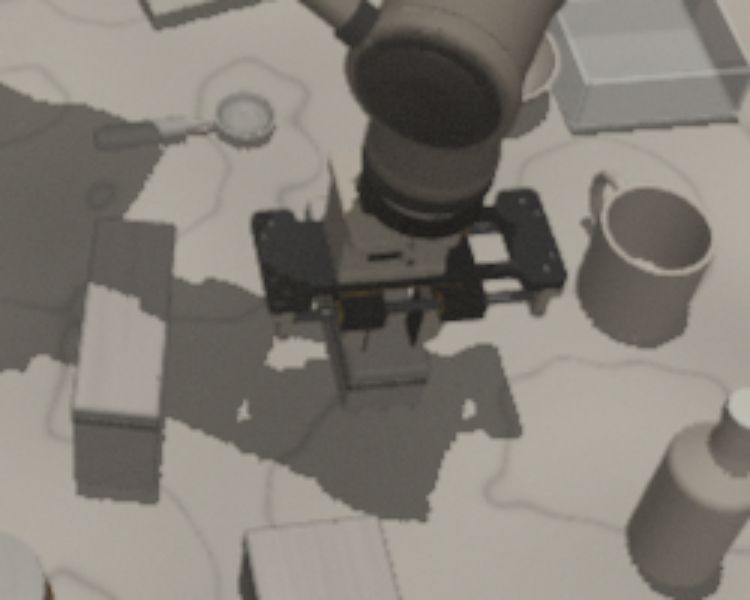

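```bash
python3 - <<'E'
from h import *
print(robot.observe()['opening'],robot.observe()['joint_efforts'])
c=load('s2');P=pts(c)
im=c['image'][:,:,::-1];cv2.imwrite('pics/s2d.png',cv2.resize(im[270:345,325:445],None,fx=6.5,fy=6.5,interpolation=cv2.INTER_CUBIC))
for v in range(295,332,3):
    print(v,[tuple((P[v,u]*1000).round().astype(int)) for u in range(355,402,5)])
c=cap('top','t2')
im=c['image'][:,:,::-1];cv2.imwrite('pics/t2c.png',cv2.resize(im[60:240,300:520],None,fx=3.3,fy=3.3))
E
```

```text
0.028381511814733418 [ 1.71590425e-03 -5.93510950e+01 -2.19933754e+01  4.21566842e-02
  7.67851551e-02  1.32056502e-04]
295 [(np.int64(527), np.int64(-316), np.int64(170)), (np.int64(536), np.int64(-318), np.int64(171)), (np.int64(546), np.int64(-318), np.int64(169)), (np.int64(557), np.int64(-316), np.int64(165)), (np.int64(566), np.int64(-318), np.int64(167)), (np.int64(576), np.int64(-317), np.int64(164)), (np.int64(586), np.int64(-316), np.int64(161)), (np.int64(608), np.int64(-291), np.int64(120)), (np.int64(608), np.int64(-310), np.int64(149)), (np.int64(615), np.int64(-317), np.int64(157))]
298 [(np.int64(562), np.int64(-222), np.int64(12)), (np.int64(544), np.int64(-301), np.int64(134)), (np.int64(549), np.int64(-313), np.int64(151)), (np.int64(559), np.int64(-314), np.int64(152)), (np.int64(569), np.int64(-314), np.int64(150)), (np.int64(604), np.int64(-256), np.int64(58)), (np.int64(616), np.int64(-255), np.int64(53)), (np.int64(608), np.int64(-295), np.int64(116)), (np.int64(608), np.int64(-314), np.int64(144)), (np.int64(615), np.int64(-320), np.int64(152))]
301 [(np.int6
[... 4508 characters left out ...]
.int64(594), np.int64(-315), np.int64(37)), (np.int64(605), np.int64(-314), np.int64(33)), (np.int64(616), np.int64(-313), np.int64(30)), (np.int64(635), np.int64(-298), np.int64(1)), (np.int64(646), np.int64(-299), np.int64(0))]
331 [(np.int64(550), np.int64(-295), np.int64(-3)), (np.int64(559), np.int64(-298), np.int64(1)), (np.int64(565), np.int64(-311), np.int64(23)), (np.int64(575), np.int64(-313), np.int64(24)), (np.int64(585), np.int64(-315), np.int64(27)), (np.int64(597), np.int64(-312), np.int64(20)), (np.int64(606), np.int64(-315), np.int64(23)), (np.int64(623), np.int64(-304), np.int64(1)), (np.int64(633), np.int64(-307), np.int64(4)), (np.int64(643), np.int64(-308), np.int64(4))]
```

View pics/s2d.png

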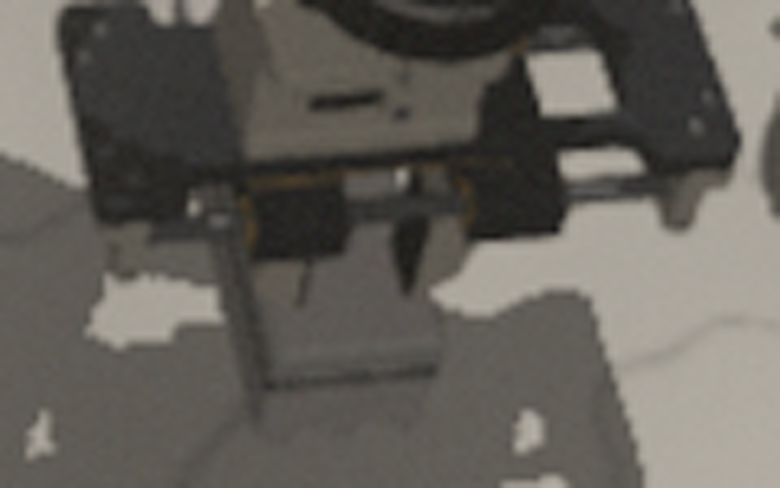

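View pics/t2c.png

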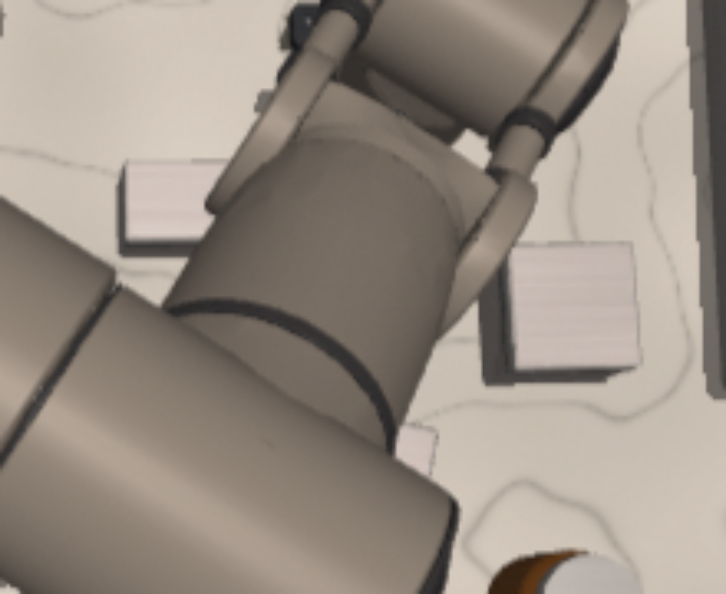

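```bash
python3 - <<'E'
from h import *
c=load('s1');P=pts(c)
im=c['image'][:,:,::-1];cv2.imwrite('pics/s1d.png',cv2.resize(im[230:310,325:450],None,fx=6.2,fy=6.2,interpolation=cv2.INTER_CUBIC))
for u in (352,356,360,404,408,412): print(u,[(v,)+tuple((P[v,u]*1000).round().astype(int).tolist()) for v in range(270,306,3)])
c=cap('side','s3');P=pts(c);s=robot.observe();print(s['opening'],s['tool_pos'],s['qpos'])
E
```

```text
352 [(270, 515, -312, 244), (273, 515, -317, 241), (276, 513, -325, 244), (279, 512, -329, 241), (282, 515, -325, 225), (285, 515, -327, 219), (288, 515, -328, 211), (291, 526, -301, 160), (294, 526, -302, 152), (297, 559, -211, 0), (300, 557, -219, 0), (303, 556, -227, 1)]
356 [(270, 522, -313, 245), (273, 521, -319, 243), (276, 520, -325, 244), (279, 524, -316, 221), (282, 522, -325, 225), (285, 522, -327, 218), (288, 523, -329, 211), (291, 533, -304, 163), (294, 534, -301, 150), (297, 535, -302, 140), (300, 563, -229, 15), (303, 562, -234, 10)]
360 [(270, 529, -313, 243), (273, 529, -317, 239), (276, 532, -313, 224), (279, 531, -318, 223), (282, 529, -325, 224), (285, 529, -329, 220), (288, 530, -328, 209), (291, 541, -301, 159), (294, 565, -240, 54), (297, 564, -247, 54), (300, 561, -258, 59), (303, 562, -258, 48)]
404 [(270, 609, -317, 239), (273, 691, -159, 2), (276, 689, -167, 1), (279, 612, -321, 215), (282, 632, -284, 152), (285, 633, -288, 146), (288, 634, -288, 137), (291, 678, -208, 2), (294, 677, -215, 1), (297, 675, -223, 1), (300, 673, -229, -2), (303, 670, -239, 1)]
408 [(270, 617, -316, 236), (273, 635, -284, 181), (276, 620, -316, 217), (279, 620, -321, 214), (282, 633, -298, 170), (285, 634, -300, 163), (288, 636, -300, 153), (291, 637, -302, 147), (294, 685, -217, 3), (297, 684, -224, 1), (300, 681, -233, 3), (303, 679, -240, 3)]
412 [(270, 625, -314, 232), (273, 637, -296, 197), (276, 628, -316, 216), (279, 626, -322, 215), (282, 638, -304, 178), (285, 641, -302, 165), (288, 644, -301, 153), (291, 646, -300, 142), (294, 695, -217, 0), (297, 692, -225, 1), (300, 691, -231, -1), (303, 687, -242, 4)]
0.020417252651100802 [ 0.59079147 -0.29164482  0.02728463] [-5.74742966e-01  7.35270349e-01  1.31717865e+00 -6.80121675e-05
  1.08917490e+00 -5.80002017e-01]
```

View pics/s1d.png

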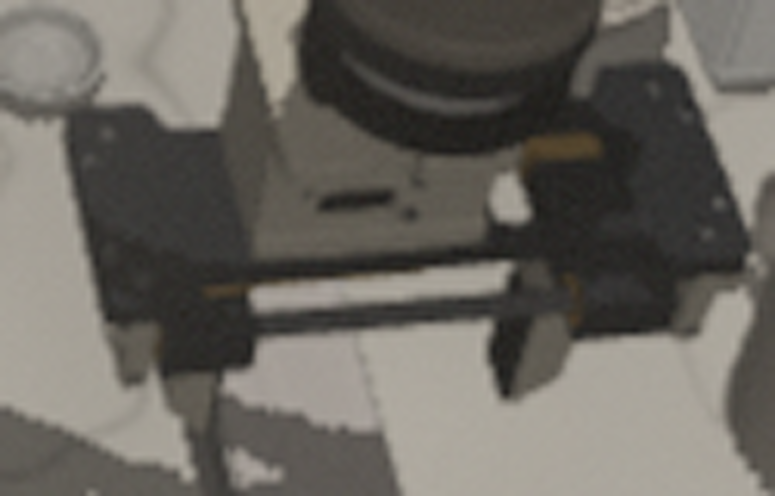

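```bash
python3 - <<'E'
from h import *
def rayy(c,u,v,y):
    f=210/np.tan(np.radians(float(c['fov_y']))/2);T=c['cam_to_world']
    d=T[:3,:3]@np.array([(u-c['cx'])/f,(v-c['cy'])/f,1]);return (T[:3,3]+d*(y-T[1,3])/d[1]).round(4)
c=load('s1');print('s1',[rayy(c,407.6,294.2,y) for y in(-.281,-.30)])
c=load('s2');print('s2',[rayy(c,387.8,315,y) for y in(-.282,-.301)])
im=load('side0')['image'][:,:,::-1];cv2.imwrite('pics/a.png',cv2.resize(im[320:420,130:240],None,fx=6,fy=6,interpolation=cv2.INTER_CUBIC))
c=load('side0');P=pts(c)
for v in range(375,416,4): print(v,[tuple((P[v,u]*1000).round().astype(int).tolist()) for u in range(150,222,8)])
E
```

```text
s1 [array([ 0.6493, -0.281 ,  0.102 ]), array([ 0.639 , -0.3   ,  0.1318])]
s2 [array([ 0.6191, -0.282 ,  0.0298]), array([ 0.6097, -0.301 ,  0.0619])]
375 [(121, -355, 3), (196, -510, 309), (213, -525, 336), (168, -359, 1), (184, -359, -3), (200, -361, -1), (254, -525, 328), (266, -529, 333), (276, -530, 335)]
379 [(120, -362, -2), (197, -515, 308), (213, -530, 335), (168, -367, 0), (185, -370, 2), (242, -524, 316), (255, -534, 335), (266, -535, 335), (276, -536, 335)]
383 [(121, -371, 1), (137, -372, -2), (213, -536, 336), (169, -378, 5), (231, -529, 317), (245, -539, 335), (255, -540, 337), (265, -539, 332), (276, -542, 335)]
387 [(122, -380, 2), (138, -381, 0), (212, -538, 327), (221, -533, 317), (234, -543, 335), (245, -545, 336), (255, -545, 335), (266, -546, 334), (276, -546, 333)]
391 [(122, -388, 0), (138, -389, 0), (211, -539, 319), (224, -547, 334), (234, -549, 335), (245, -549, 335), (255, -551, 335), (266, -552, 335), (276, -553, 335)]
395 [(123, -396, 1), (138, -397, -1), (210, -543, 315), (224, -554, 336), (235, -554, 335), (245, -555, 335), (255, -556, 334), (266, -557, 335), (276, -556, 329)]
399 [(123, -404, 0), (139, -407, 3), (214, -558, 336), (224, -559, 335), (235, -560, 336), (245, -560, 335), (255, -562, 336), (265, -561, 330), (273, -547, 298)]
403 [(124, -412, 0), (140, -414, 1), (214, -563, 336), (225, -564, 335), (235, -565, 335), (245, -566, 335), (255, -565, 331), (262, -554, 303), (247, -424, 1)]
407 [(124, -420, 0), (140, -422, 2), (214, -568, 334), (225, -569, 334), (235, -570, 335), (245, -570, 331), (252, -559, 305), (232, -432, 4), (247, -433, 4)]
411 [(125, -427, -1), (140, -429, 0), (156, -431, 1), (225, -574, 334), (235, -575, 333), (243, -569, 318), (217, -438, 3), (232, -439, 3), (247, -440, 0)]
415 [(126, -436, 0), (141, -437, 0), (156, -438, -1), (225, -579, 334), (233, -573, 318), (201, -442, -2), (216, -444, -2), (232, -445, -1), (247, -446, -3)]
```

View pics/a.png

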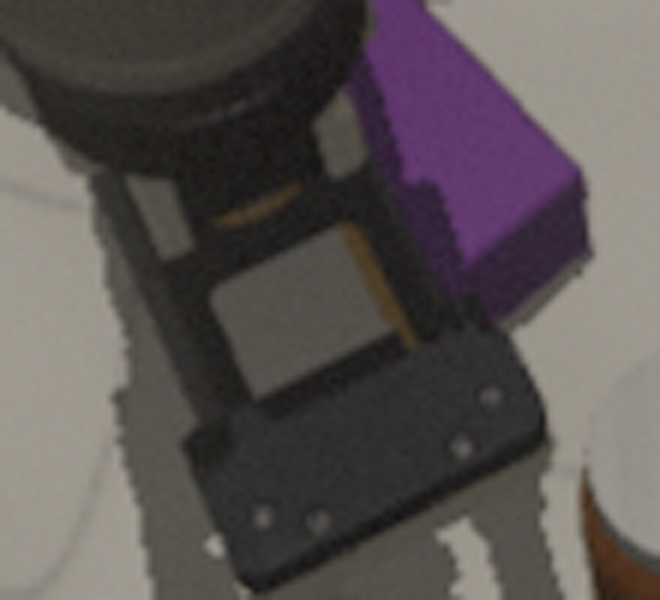

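The opening ran down to 20 mm on a 55 mm tin. The pictures put the fingertips about 35 mm above the reported TCP (at z≈0.062, just over the tin lid), so the fingers closed above it. I'll probe down gently to measure that offset by touch.

arm_command:
  motion:
    - [[0,0,0,0,0,0,-1],[0,0,0,0,0,0.004,-1],[0,0,0,0,0,0.008,-1],[0,0,0,0,0,0.012,-1],[0,0,0,0,0,0.012,-1]]
  grip_force: 10

```text
time: 3.5
tool_pos: [0.5907, -0.2916, 0.0234]
tool_rot: [-3.141, -0.0, 1.576]
contact_force: [-0.0, 0.4, -0.1]
opening: 0.0004
```

arm_command:
  motion:
    - [[0,0,0,0,0,0.004,-1],[0,0,0,0,0,0.008,-1],[0,0,0,0,0,0.008,-1]]

```text
time: 3.8
tool_pos: [0.5907, -0.2916, 0.0211]
tool_rot: [-3.141, -0.0, 1.576]
contact_force: [0.6, 0.2, -0.5]
opening: 0.0004
```

arm_command:
  motion:
    - [[0,0,0,0,0,0.004,-1],[0,0,0,0,0,0.008,-1],[0,0,0,0,0,0.008,-1]]

```text
time: 4.1
tool_pos: [0.5909, -0.2917, 0.0194]
tool_rot: [3.141, 0.0, 1.576]
contact_force: [-1.6, 1.0, 3.6]
opening: 0.0005
```

```bash
python3 - <<'E'
from h import *
s=robot.observe();print(s['tool_pos'],s['contact_force'],robot.tcp_to_grasp)
c=cap('side','s4');P=pts(c)
im=c['image'][:,:,::-1];cv2.imwrite('pics/s4c.png',cv2.resize(im[270:345,325:445],None,fx=6.5,fy=6.5,interpolation=cv2.INTER_CUBIC))
E
```

```text
[ 0.59089484 -0.29173004  0.01942572] [-1.5969879   0.96646884  3.64464389] 0.0188
```

View pics/s4c.png

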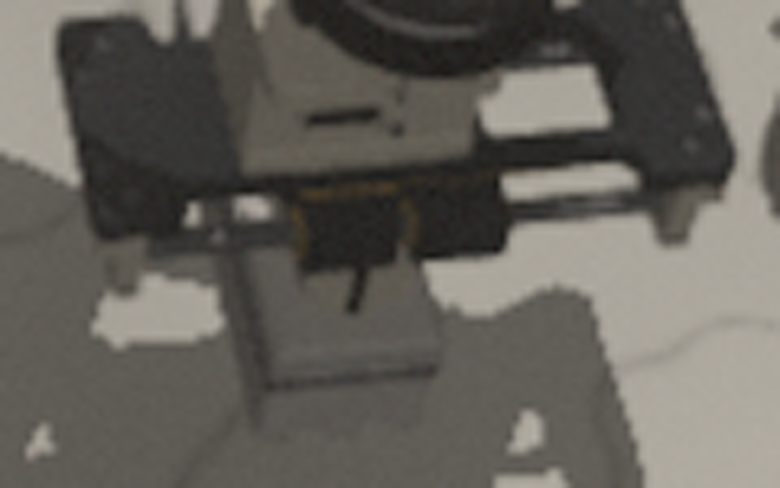

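arm_command:
  motion:
    - [[0,0,0,0,0,-0.05,1],[0,0,0,0,0,-0.05,1],[0,0,0,0,0,-0.05,1],[0,0,0,0,0,-0.05,1],[0,0,0,0,0,-0.05,1],[0,0,0,0,0,-0.05,1],[0,0,0,0,0,-0.05,1],[0,0,0,0,0,-0.05,1]]
  grip_force: 50

```text
time: 4.95
tool_pos: [0.5908, -0.2916, 0.0338]
tool_rot: [-3.141, -0.0, 1.576]
contact_force: [0.2, 0.3, -0.1]
opening: 0.06
```

arm_command:
  motion:
    - [[0,0,0,0,0,0,1],[0,0,0,0,0,0,1],[0,0,0,0,0,0,1],[0,0,0,0,0,0,1]]

```text
time: 5.35
tool_pos: [0.5908, -0.2917, 0.034]
tool_rot: [3.142, 0.0, 1.576]
contact_force: [0.8, 0.1, -0.0]
opening: 0.0903
```

```bash
python3 - <<'E'
from h import *
c=load('s4');print(ray(c,379.6,313.6,.055))
rel([.5905,-.291,-.009],90.6)
c=cap('side','s5')
im=c['image'][:,:,::-1];cv2.imwrite('pics/s5c.png',cv2.resize(im[250:345,325:445],None,fx=6.2,fy=6.2,interpolation=cv2.INTER_CUBIC))
E
```

```text
[ 0.59568473 -0.29196931  0.055     ]
rel [ 0.      0.0001 -0.0033] [ 0.0022 -0.001   0.1432] t 5.35 tcp [ 0.5908 -0.2917  0.034 ] yaw 90.31 op 0.0903 F [ 0.8  0.1 -0. ]
```

View pics/s5c.png

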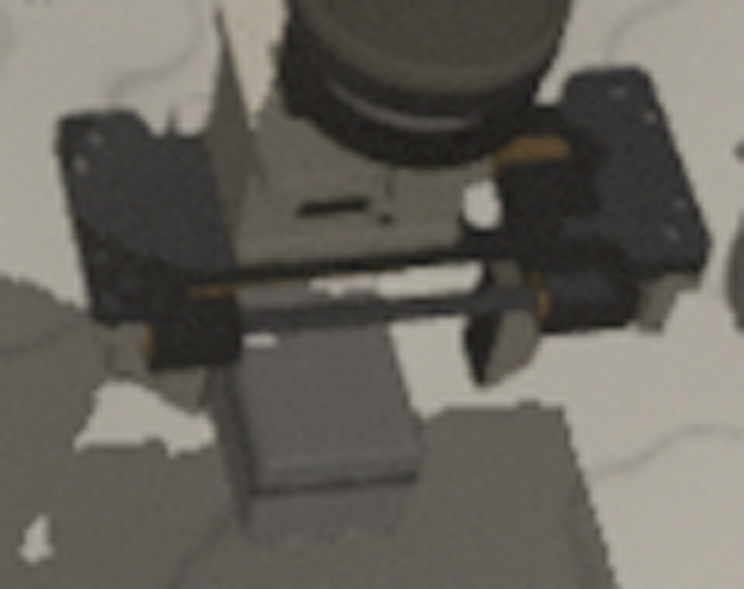

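```bash
python3 - <<'E'
from h import *
c=load('s5');print(ray(c,403,311.4,.069),ray(c,358,315,.069))
E
```

```text
[ 0.6405766  -0.29989385  0.069     ] [ 0.54740168 -0.299241    0.069     ]
```

arm_command:
  motion:
    - [[0,0,0,0,-0.008,0.05,1],[0,0,0,0,-0.008,0.1,1],[0,0,0,0,-0.008,0.143,1],[0,0,0,0,-0.008,0.143,1]]

```text
time: 5.8
tool_pos: [0.5869, -0.2907, -0.0117]
tool_rot: [-3.138, -0.002, 1.576]
contact_force: [-0.7, -0.6, -0.1]
opening: 0.0917
```

arm_command:
  motion:
    - [[0,0,0,0,0,0,-1],[0,0,0,0,0,0,-1],[0,0,0,0,0,0,-1],[0,0,0,0,0,0,-1],[0,0,0,0,0,0,-1],[0,0,0,0,0,0,-1],[0,0,0,0,0,0,-1],[0,0,0,0,0,0,-1]]

```text
time: 6.6
tool_pos: [0.5888, -0.2919, -0.0085]
tool_rot: [3.141, 0.001, 1.576]
contact_force: [0.9, -0.7, 3.8]
opening: 0.0548
```

arm_command:
  motion:
    - [[0,0,0,0,0,-0.05,-1],[0,0,0,0,0,-0.12,-1],[0,0,0,0,0,-0.2,-1],[0,0,0,0,0,-0.28,-1],[0,0,0,0,0,-0.33,-1],[0,0,0,0,0,-0.33,-1]]

```text
time: 7.2
tool_pos: [0.5895, -0.2924, 0.0933]
tool_rot: [3.138, 0.003, 1.576]
contact_force: [-0.2, -0.6, -1.8]
opening: 0.0547
```

```bash
python3 - <<'E'
from h import *
rel([.582,.0453,.085],103.8)
c=cap('side','s6')
im=c['image'][:,:,::-1];cv2.imwrite('pics/s6c.png',cv2.resize(im[200:345,300:480],None,fx=4,fy=4,interpolation=cv2.INTER_CUBIC))
E
```

```text
rel [ 0.0023  0.002  -0.15  ] [ 1.1259 -0.0192  0.0244] t 7.2 tcp [ 0.5895 -0.2924  0.0933] yaw 90.3 op 0.0547 F [-0.2 -0.6 -1.8]
```

View pics/s6c.png

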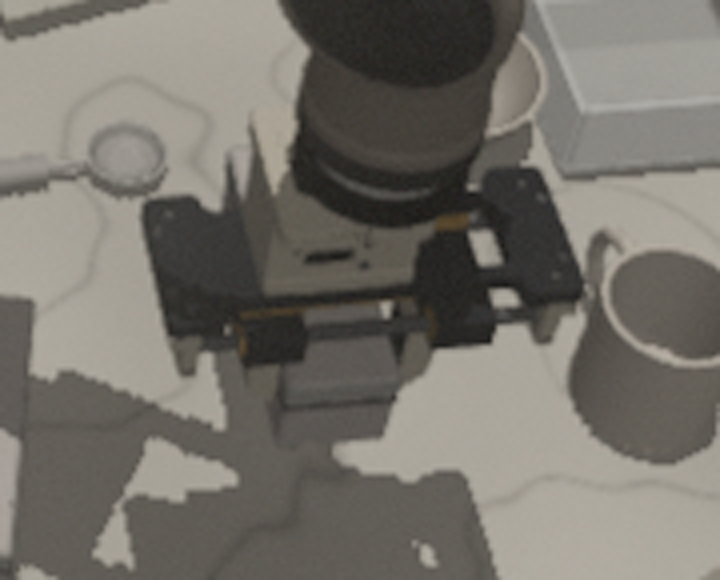

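arm_command:
  motion:
    - [[0,0,0,0.1,0,0,-1],[0,0,-0.02,0.23,0,0,-1],[0,0,-0.05,0.36,0,0,-1],[0,0,-0.08,0.5,-0.01,0,-1],[0,0,-0.11,0.63,-0.01,0,-1],[0,0,-0.13,0.76,-0.02,0,-1],[0,0,-0.15,0.87,-0.02,0,-1],[0,0,-0.15,0.95,-0.02,0,-1]]

```text
time: 8.05
tool_pos: [0.5794, -0.0043, 0.0887]
tool_rot: [-3.139, -0.001, 1.814]
contact_force: [0.5, -0.3, -2.0]
opening: 0.0542
```

arm_command:
  motion:
    - [[0,0,0,0,0,0,-1],[0,0,0,0,0,0,-1],[0,0,0,0,0,0,-1]]

```text
time: 8.35
tool_pos: [0.5805, -0.0075, 0.0894]
tool_rot: [-3.14, -0.0, 1.811]
contact_force: [-0.4, -0.3, -1.9]
opening: 0.0544
```

```bash
python3 - <<'E'
from h import *
rel([.582,.0453,.085],103.8)
for n in ('side','top'):
    c=cap(n,n+'7')
    im=c['image'][:,:,::-1]; im=im[60:260,240:440] if n=='side' else im[40:220,60:340]
    cv2.imwrite(f'pics/{n}7c.png',cv2.resize(im,None,fx=2.8,fy=2.8,interpolation=cv2.INTER_CUBIC))
E
```

```text
rel [-0.0008 -0.     -0.0004] [0.1699 0.0467 0.0145] t 8.35 tcp [ 0.5805 -0.0075  0.0894] yaw 103.77 op 0.0544 F [-0.4 -0.3 -1.9]
```

View pics/side7c.png

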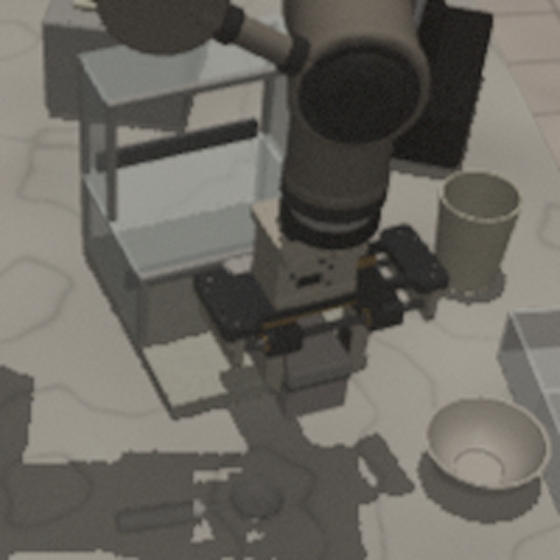

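View pics/top7c.png

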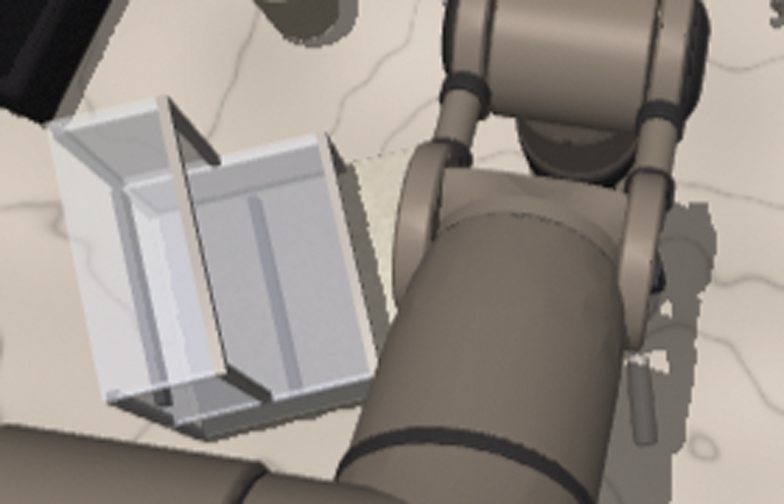

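```bash
python3 - <<'E'
from h import *
c=load('top7');P=pts(c);c2=load('side7');P2=pts(c2)
for u,v in [(240,120),(235,150),(230,180),(225,195),(200,200),(190,190),(180,200),(120,205),(160,215)]: print('top',(u,v),P[v,u].round(3))
for u,v in [(360,70),(345,80),(300,64),(280,60),(320,70)]: print('side',(u,v),P2[v,u].round(3))
E
```

```text
top (240, 120) [0.447 0.019 0.57 ]
top (235, 150) [0.4   0.021 0.614]
top (230, 180) [0.361 0.024 0.644]
top (225, 195) [0.343 0.027 0.661]
top (200, 200) [0.339 0.053 0.656]
top (190, 190) [0.353 0.068 0.629]
top (180, 200) [ 0.411  0.2   -0.   ]
top (120, 205) [0.33  0.126 0.685]
top (160, 215) [0.321 0.086 0.686]
side (360, 70) [ 0.555 -0.057  0.487]
side (345, 80) [ 0.529 -0.06   0.47 ]
side (300, 64) [ 0.448 -0.049  0.501]
side (280, 60) [ 0.414 -0.045  0.509]
side (320, 70) [ 0.483 -0.057  0.491]
```

arm_command:
  motion:
    - [[0,0,0,0.08,0.025,0.02,-1],[0,0,0,0.17,0.045,0.06,-1],[0,0,0,0.17,0.045,0.14,-1],[0,0,0,0.17,0.045,0.2,-1],[0,0,0,0.17,0.045,0.23,-1],[0,0,0,0.17,0.045,0.23,-1],[0,0,0,0.17,0.045,0.23,-1]]

```text
time: 9.15
tool_pos: [0.5824, 0.0455, 0.0215]
tool_rot: [3.141, 0.0, 1.811]
contact_force: [-0.4, 0.3, -0.9]
opening: 0.0542
```

```bash
python3 - <<'E'
from h import *
rel([.563,.1235,.0195],103.8)
for n in ('side','top'):
    c=cap(n,n+'8')
    im=c['image'][:,:,::-1]; im=im[60:260,240:440] if n=='side' else im[40:220,60:340]
    cv2.imwrite(f'pics/{n}8c.png',cv2.resize(im,None,fx=2.8,fy=2.8,interpolation=cv2.INTER_CUBIC))
E
```

```text
rel [ 0.0005  0.0002 -0.0005] [ 0.268  -0.0009  0.0067] t 9.15 tcp [0.5824 0.0455 0.0215] yaw 103.76 op 0.0542 F [-0.4  0.3 -0.9]
```

View pics/side8c.png

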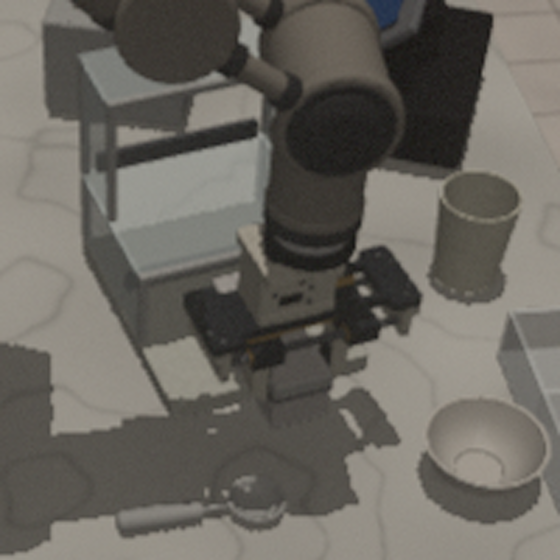

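```bash
python3 - <<'E'
from h import *
c=load('side8');im=c['image'][:,:,::-1];cv2.imwrite('pics/a8.png',cv2.resize(im[170:220,315:375],None,fx=12,fy=12,interpolation=cv2.INTER_CUBIC))
E
```

```text
(no output)
```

View pics/a8.png

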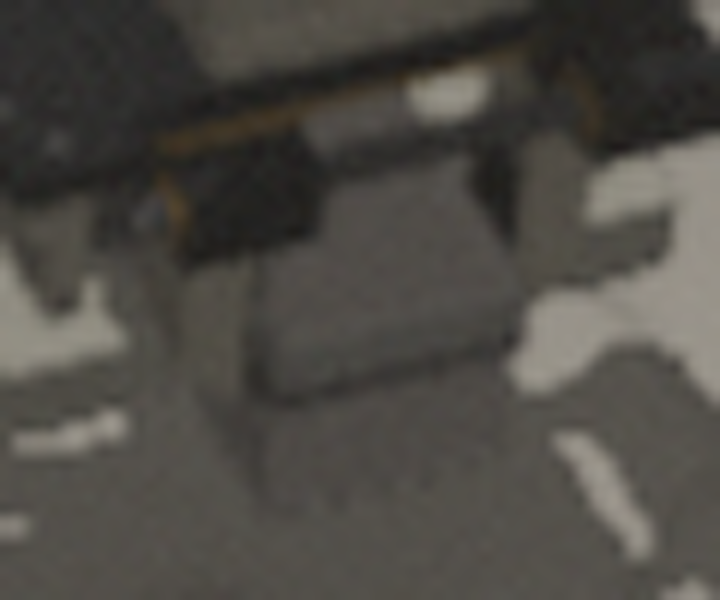

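```bash
python3 - <<'E'
from h import *
c=load('side8')
A=ray(c,315+268/12,170+400/12,.078);B=ray(c,315+517/12,170+343/12,.078);print(A,B,(A+B)/2,np.linalg.norm(A-B),np.degrees(np.arctan2(B[0]-A[0],-(B[1]-A[1]))))
E
```

```text
[0.55715586 0.00615032 0.078     ] [0.61011379 0.01689351 0.078     ] [0.58363483 0.01152192 0.078     ] 0.05403663856755197 101.46756343860902
```

arm_command:
  motion:
    - [[0,0,0,0,0.016,0,-1],[0,0,0,0.05,0.016,0,-1],[0,0,0,0.1,0.016,0,-1],[0,0,0,0.15,0.016,0,-1],[0,0,0,0.2,0.016,0,-1],[0,0,0,0.24,0.016,0,-1],[0,0,0,0.255,0.016,0,-1],[0,0,0,0.255,0.016,0,-1]]

```text
time: 10.05
tool_pos: [0.5683, 0.1217, 0.0213]
tool_rot: [3.141, 0.001, 1.814]
contact_force: [0.4, -2.5, -1.4]
opening: 0.0543
```

```bash
python3 - <<'E'
from h import *
rel([.563,.1235,.0115],103.8)
c=cap('side','side9');im=c['image'][:,:,::-1]
cv2.imwrite('pics/a9.png',cv2.resize(im[130:220,270:390],None,fx=6.5,fy=6.5,interpolation=cv2.INTER_CUBIC))
E
```

```text
rel [0.0002 0.0009 0.0012] [ 0.0102 -0.0158  0.0326] t 10.05 tcp [0.5683 0.1217 0.0213] yaw 103.91 op 0.0543 F [ 0.4 -2.5 -1.4]
```

View pics/a9.png

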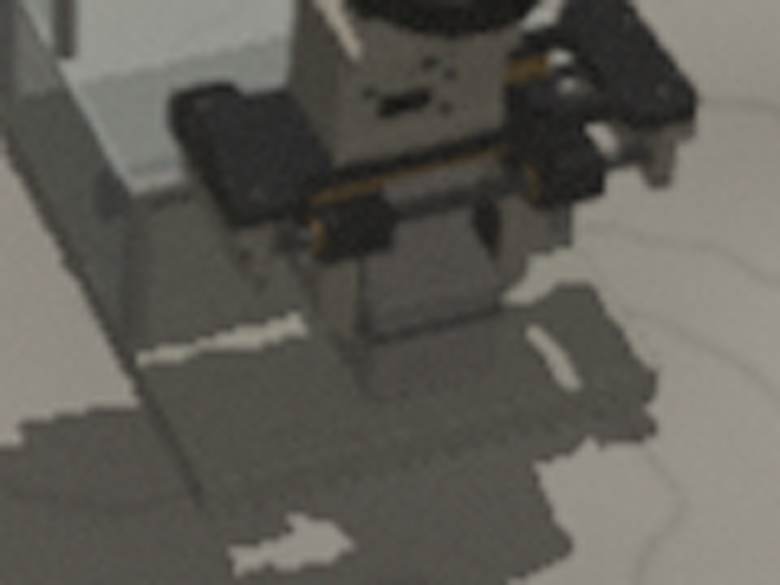

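```bash
cat >> h.py <<'E'
u_=np.array([np.cos(np.radians(103.7)),np.sin(np.radians(103.7))]); n_=np.array([-u_[1],u_[0]])
low=np.array([.5526,.1707]); high=low+.085*u_
def cf(p,s=low): d=np.array(p[:2])-s; return np.round([d@u_,d@n_],4)
E
python3 - <<'E'
from h import *
c=load('side9')
for z in (.078,.083):
    A=ray(c,326.2,183.1,z);B=ray(c,347.2,176.7,z);print(cf(A),cf(B),np.linalg.norm(A-B))
E
```

```text
[-0.0875  0.0328] [-0.0837 -0.0263] 0.05924435072161232
[-0.0921  0.0351] [-0.0883 -0.0237] 0.05892590627171696
```

arm_command:
  motion:
    - [[0,0,0,0.006,0,0,-1],[0,0,0,0.012,0,0,-1],[0,0,0,0.016,0,0,-1],[0,0,0,0.016,0,0,-1]]

```text
time: 10.5
tool_pos: [0.5685, 0.1219, 0.0219]
tool_rot: [3.141, 0.006, 1.813]
contact_force: [2.4, -18.9, 3.1]
opening: 0.0545
```

arm_command:
  motion:
    - [[0,0,0,-0.016,0,0,-1],[0,0,0,-0.016,0,0.01,-1],[0,0,0,-0.016,0,0.02,-1],[0,0,0,-0.016,0,0.028,-1],[0,0,0,-0.016,0,0.028,-1],[0,0,0,-0.016,0,0.028,-1]]

```text
time: 11.1
tool_pos: [0.5681, 0.1217, 0.0123]
tool_rot: [-3.141, 0.0, 1.812]
contact_force: [0.7, -1.8, -2.2]
opening: 0.0548
```

arm_command:
  motion:
    - [[0,0,0,0,0,0.005,-1],[0,0,0,0,0,0.01,-1],[0,0,0,0,0,0.01,-1]]

```text
time: 11.4
tool_pos: [0.5683, 0.1217, 0.0115]
tool_rot: [3.141, 0.0, 1.812]
contact_force: [-4.9, -1.4, 13.4]
opening: 0.0546
```

arm_command:
  motion:
    - [[0,0,0,0,0,-0.003,1],[0,0,0,0,0,-0.003,1],[0,0,0,0,0,-0.003,1],[0,0,0,0,0,-0.003,1],[0,0,0,0,0,-0.003,1],[0,0,0,0,0,-0.003,1]]

```text
time: 12.0
tool_pos: [0.5682, 0.1215, 0.0103]
tool_rot: [-3.141, -0.0, 1.812]
contact_force: [0.3, 0.9, -0.1]
opening: 0.0909
```

arm_command:
  motion:
    - [[0,0,0,0,0,-0.05,1],[0,0,0,0,0,-0.15,1],[0,0,0,0,0,-0.3,1],[0,0,0,-0.1,0,-0.4,1],[0,0,0,-0.25,0,-0.4,1],[0,0,0,-0.4,0,-0.4,1],[0,0,0,-0.55,0,-0.4,1],[0,0,0,-0.7,0,-0.4,1]]

```text
time: 12.8
tool_pos: [0.6185, -0.0842, 0.1306]
tool_rot: [3.141, 0.0, 1.812]
contact_force: [0.3, 0.4, -1.0]
opening: 0.0918
```

```bash
python3 - <<'E'
from h import *
for n in ('side','top'):
    c=cap(n,n+'10');im=c['image'][:,:,::-1]
    im=im[80:220,260:400] if n=='side' else im[60:215,60:260]
    cv2.imwrite(f'pics/{n}10c.png',cv2.resize(im,None,fx=3.8,fy=3.8,interpolation=cv2.INTER_CUBIC))
print(robot.observe())
a=np.radians(78.2);g=np.array([.4125,-.2803])-.05*np.array([np.cos(a),np.sin(a)]);print(g)
rel([g[0],g[1],.13],78.2)
E
```

```text
{'time': 12.9, 'qpos': array([-0.2630276 ,  0.57380837,  1.31809169, -0.00180604,  1.24836873,
       -0.49774414]), 'qvel': array([ 0.07951671, -0.02274269,  0.05480546,  0.04458498,  0.00790127,
        0.0573303 ]), 'joint_efforts': array([ -1.40967138, -54.22433138, -24.77698445,  -0.21145202,
         0.08640758,  -0.56991057]), 'tool_pos': array([ 0.61912988, -0.0882174 ,  0.13011634]), 'tool_rot': array([3.14124807e+00, 2.13762618e-03, 1.80608365e+00]), 'contact_force': array([ 0.77939709, -0.45262702,  0.02110088]), 'torque': array([ 0.05716227, -0.14338053,  0.02035338]), 'opening': 0.09128568381912898}
[ 0.4022752  -0.32924337]
rel [0.0005 0.0013 0.2809] [-0.6128 -0.8902  0.0014] t 12.9 tcp [ 0.6191 -0.0882  0.1301] yaw 103.48 op 0.0913 F [ 0.8 -0.5  0. ]
```

View pics/side10c.png

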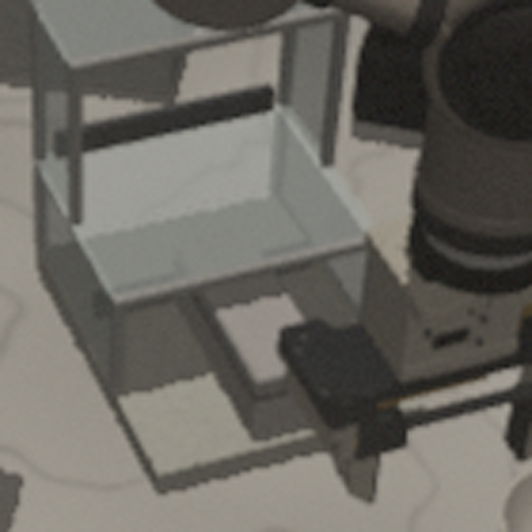

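View pics/top10c.png

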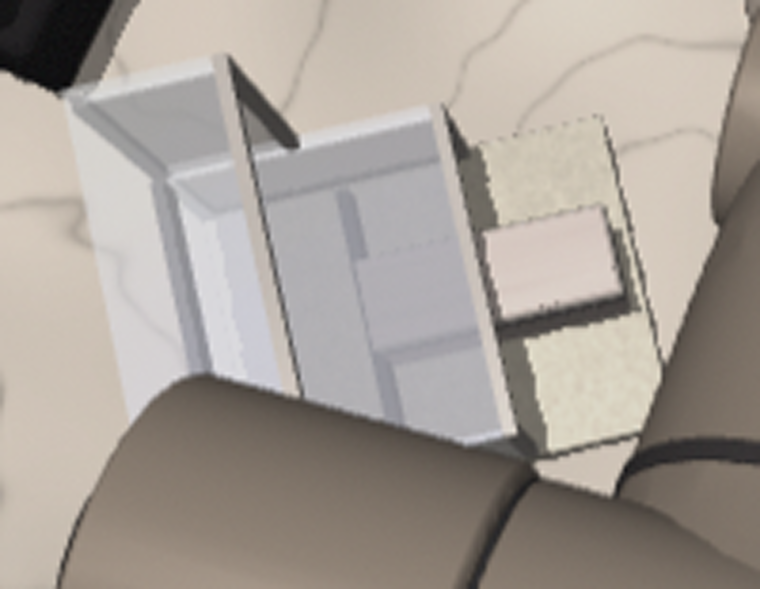

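```bash
python3 - <<'E'
from h import *
c=load('top10')
for p in [(605,208),(627,295),(485,232),(503,322)]: print(cf(ray(c,p[0]/3.8+59.6,p[1]/3.8+59.6,.075)))
P=pts(c)[105:150,180:232].reshape(-1,3);Q=P[(P[:,2]>.068)&(P[:,2]<.082)];D=np.array([cf(q) for q in Q]);r=cv2.minAreaRect((D*1000).astype(np.float32));print(np.median(Q[:,2]),r,D.min(0),D.max(0))
E
```

```text
[-0.0751 -0.0265]
[-0.0761  0.0275]
[-0.0033 -0.0288]
[-0.002   0.0263]
0.07466170729797195 ((-35.79400634765625, -3.460277557373047), (78.70777130126953, 57.653045654296875), 0.20684385299682617) [-0.0751 -0.0322] [0.0036 0.0255]
```

The short tin is in. Its outer end sits at −75 mm, so it is at the stop, and it is centred and straight. Next is the tall tin.

arm_command:
  motion:
    - [[0,0,0.04,-0.08,-0.12,0,1],[0,0,0.08,-0.17,-0.25,0,1],[0,0,0.12,-0.26,-0.38,0,1],[0,0,0.16,-0.35,-0.51,0,1],[0,0,0.2,-0.44,-0.64,0,1],[0,0,0.24,-0.53,-0.77,0,1],[0,0,0.281,-0.613,-0.89,0,1],[0,0,0.281,-0.613,-0.89,0,1]]

```text
time: 13.7
tool_pos: [0.4001, -0.3277, 0.1306]
tool_rot: [-3.141, 0.001, 1.364]
contact_force: [-0.0, 0.6, -0.5]
opening: 0.0919
```

arm_command:
  motion:
    - [[0,0,0,0,0,0,1],[0,0,0,0,0,0,1]]

```text
time: 13.9
tool_pos: [0.4036, -0.3237, 0.1305]
tool_rot: [3.141, -0.0, 1.372]
contact_force: [-0.6, 0.9, -0.1]
opening: 0.0916
```

```bash
python3 - <<'E'
from h import *
rel([.4023,-.3292,.041],78.2)
c=cap('side','s11');im=c['image'][:,:,::-1]
cv2.imwrite('pics/s11c.png',cv2.resize(im[220:400,220:400],None,fx=4,fy=4,interpolation=cv2.INTER_CUBIC))
E
```

```text
rel [ 0.0001 -0.0003  0.0044] [-0.0191 -0.0007  0.2984] t 13.9 tcp [ 0.4036 -0.3237  0.1305] yaw 78.6 op 0.0916 F [-0.6  0.9 -0.1]
```

View pics/s11c.png

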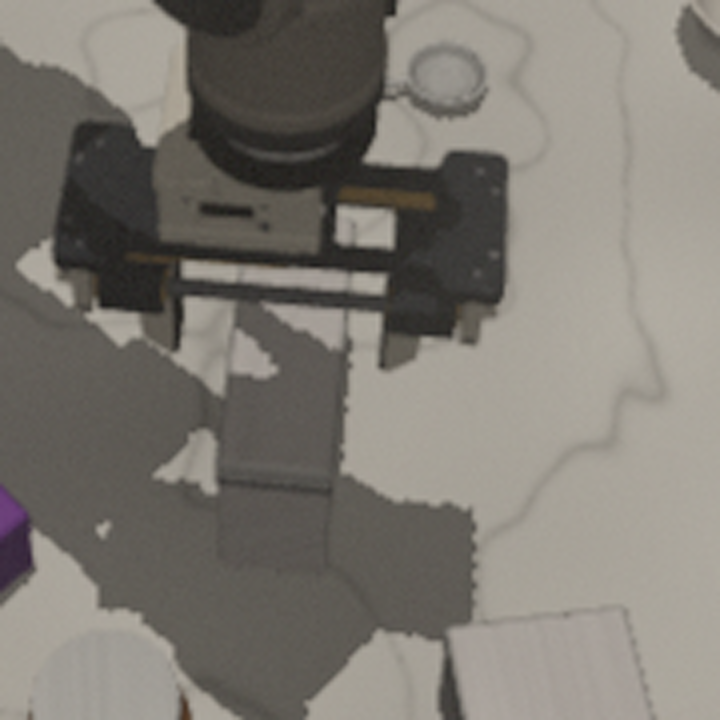

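arm_command:
  motion:
    - [[0,0,0.004,-0.019,-0.001,0.08,1],[0,0,0.004,-0.019,-0.001,0.17,1],[0,0,0.004,-0.019,-0.001,0.25,1],[0,0,0.004,-0.019,-0.001,0.298,1],[0,0,0.004,-0.019,-0.001,0.298,1],[0,0,0.004,-0.019,-0.001,0.298,1]]
  grip_force: 55

```text
time: 14.55
tool_pos: [0.4023, -0.3296, 0.0414]
tool_rot: [3.141, 0.0, 1.366]
contact_force: [0.2, -1.0, 0.6]
opening: 0.0917
```

arm_command:
  motion:
    - [[0,0,0,0,0,0,-1],[0,0,0,0,0,0,-1],[0,0,0,0,0,0,-1],[0,0,0,0,0,0,-1],[0,0,0,0,0,0,-1],[0,0,0,0,0,0,-1],[0,0,0,0,0,0,-1],[0,0,0,0,0,0,-1]]

```text
time: 15.35
tool_pos: [0.4017, -0.3305, 0.0413]
tool_rot: [3.141, 0.0, 1.364]
contact_force: [0.2, -0.5, 2.4]
opening: 0.0545
```

arm_command:
  motion:
    - [[0,0,0,0,0,-0.08,-1],[0,0,0,0,0,-0.2,-1],[0,0,0,0,0,-0.35,-1],[0,0,0,0,0,-0.5,-1],[0,0,0,0,0,-0.58,-1],[0,0,0,0,0,-0.6,-1],[0,0,0,0,0,-0.6,-1]]

```text
time: 16.05
tool_pos: [0.4013, -0.3301, 0.2206]
tool_rot: [-3.141, -0.0, 1.364]
contact_force: [0.1, -0.2, -5.0]
opening: 0.0546
```

```bash
python3 - <<'E'
from h import *
t=high-.13*u_; print(high,t,high-.05*u_)
rel([t[0]+.002,t[1],.21],103.7)
c=cap('side','s12');im=c['image'][:,:,::-1]
cv2.imwrite('pics/s12c.png',cv2.resize(im[200:400,220:400],None,fx=3.5,fy=3.5,interpolation=cv2.INTER_CUBIC))
E
```

```text
[0.53246876 0.25328168] [0.56325772 0.12698029] [0.54431066 0.20470422]
rel [-3.000e-04 -1.000e-04 -2.838e-01] [1.6034 0.2223 0.0353] t 16.05 tcp [ 0.4013 -0.3301  0.2206] yaw 78.15 op 0.0546 F [ 0.1 -0.2 -5. ]
```

View pics/s12c.png

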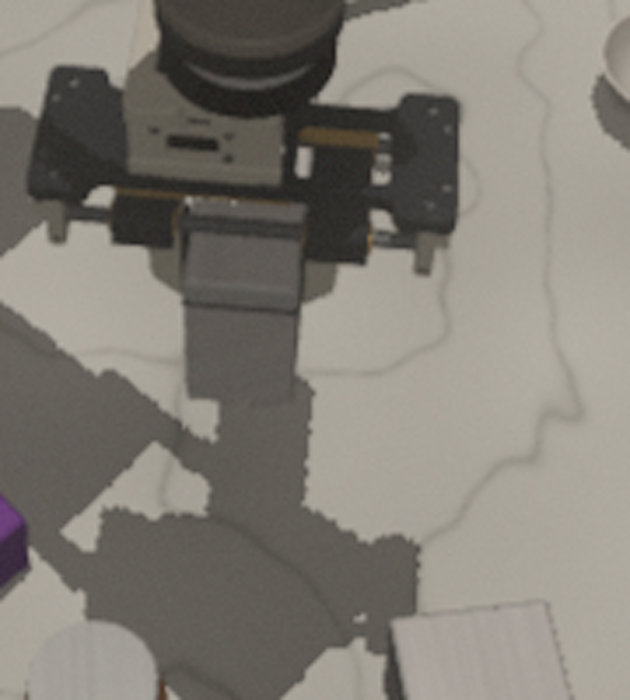

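```bash
python3 - <<'E'
from h import *
c=load('s12');P=pts(c)
for v in range(258,316,4): print(v,[tuple((P[v,u]*1000).round().astype(int).tolist()) for u in (280,290,300)])
E
```

```text
258 [(388, -304, 284), (405, -306, 285), (422, -307, 284)]
262 [(383, -356, 342), (399, -355, 339), (421, -315, 283)]
266 [(386, -322, 287), (398, -361, 336), (413, -365, 339)]
270 [(385, -328, 283), (402, -332, 286), (419, -333, 285)]
274 [(385, -336, 283), (401, -339, 284), (417, -342, 287)]
278 [(384, -345, 284), (400, -349, 287), (417, -349, 284)]
282 [(383, -352, 282), (399, -355, 284), (416, -356, 284)]
286 [(383, -352, 270), (399, -356, 274), (416, -358, 275)]
290 [(383, -349, 254), (400, -353, 258), (416, -357, 261)]
294 [(383, -352, 246), (400, -355, 249), (417, -356, 249)]
298 [(383, -352, 235), (400, -354, 236), (417, -357, 237)]
302 [(383, -349, 218), (400, -354, 223), (417, -359, 228)]
306 [(383, -349, 205), (400, -355, 212), (418, -357, 212)]
310 [(383, -350, 194), (400, -354, 197), (418, -358, 201)]
314 [(394, -239, -1), (400, -355, 186), (418, -358, 188)]
```

arm_command:
  motion:
    - [[0,0,0,0.08,0.01,0,-1],[0,0,0,0.2,0.03,0,-1],[0,0,-0.03,0.33,0.05,0,-1],[0,0,-0.07,0.46,0.07,0,-1],[0,0,-0.11,0.6,0.09,0,-1],[0,0,-0.15,0.73,0.11,0,-1],[0,0,-0.19,0.86,0.13,0,-1],[0,0,-0.22,0.95,0.14,0,-1]]

```text
time: 16.9
tool_pos: [0.5004, -0.0572, 0.2184]
tool_rot: [-3.137, -0.002, 1.713]
contact_force: [0.1, -0.6, -3.4]
opening: 0.0544
```

```bash
python3 - <<'E'
from h import *
t=high-.14*u_
rel([t[0],t[1],.21],103.7)
E
```

```text
rel [-0.0027 -0.0016 -0.0614] [0.5448 0.298  0.028 ] t 16.9 tcp [ 0.5004 -0.0572  0.2184] yaw 98.17 op 0.0544 F [ 0.1 -0.6 -3.4]
```

arm_command:
  motion:
    - [[0,0,-0.03,0.08,0.08,0,-1],[0,0,-0.062,0.18,0.16,0,-1],[0,0,-0.062,0.3,0.24,0,-1],[0,0,-0.062,0.42,0.3,0,-1],[0,0,-0.062,0.51,0.3,0.01,-1],[0,0,-0.062,0.545,0.3,0.02,-1],[0,0,-0.062,0.545,0.3,0.02,-1],[0,0,-0.062,0.545,0.3,0.02,-1]]

```text
time: 17.7
tool_pos: [0.5671, 0.1135, 0.2139]
tool_rot: [-3.139, 0.0, 1.807]
contact_force: [0.7, -0.4, -3.4]
opening: 0.0547
```

```bash
python3 - <<'E'
from h import *
t=high-.13*u_
rel([t[0],t[1],.1525],103.7)
for n in ('side','top'):
    c=cap(n,n+'13');im=c['image'][:,:,::-1]
    im=im[40:220,240:420] if n=='side' else im[60:240,60:260]
    cv2.imwrite(f'pics/{n}13c.png',cv2.resize(im,None,fx=3.2,fy=3.2,interpolation=cv2.INTER_CUBIC))
E
```

```text
rel [-0.0016  0.0003 -0.0019] [ 0.0469 -0.0014  0.2046] t 17.7 tcp [0.5671 0.1135 0.2139] yaw 103.52 op 0.0547 F [ 0.7 -0.4 -3.4]
```

View pics/side13c.png

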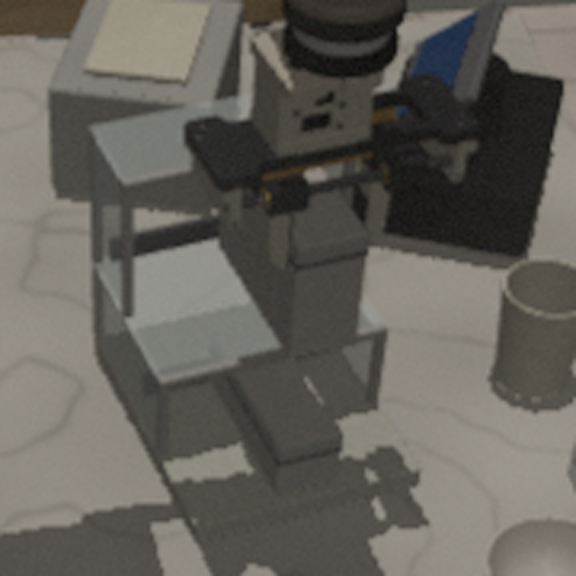

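View pics/top13c.png

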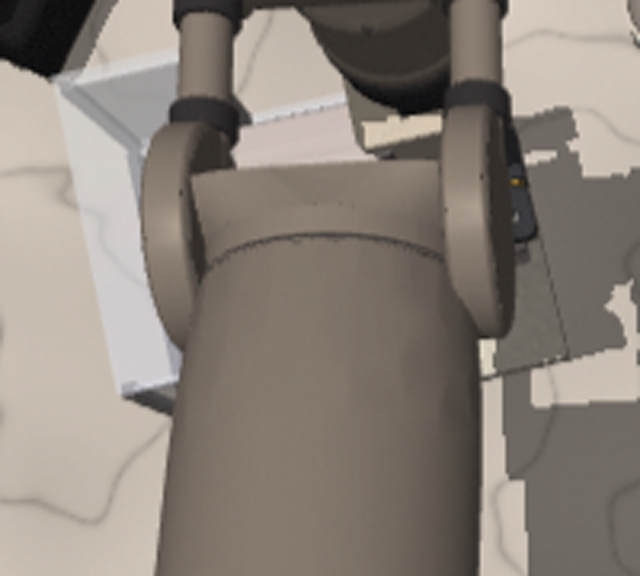

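```bash
python3 - <<'E'
from h import *
c=load('side13');P=pts(c)[100:125,320:362].reshape(-1,3);Q=P[(P[:,2]>.269)&(P[:,2]<.288)];D=np.array([cf(q,high) for q in Q])
print(len(Q),np.median(Q[:,2]),D.min(0),D.max(0),cv2.minAreaRect((D*1000).astype(np.float32)))
c=load('top13');P=pts(c)[85:115,125:185].reshape(-1,3);Q=P[(P[:,2]>.269)&(P[:,2]<.288)];D=np.array([cf(q,high) for q in Q])
print(len(Q),np.median(Q[:,2]),D.min(0),D.max(0))
E
```

```text
500 0.2782193987687755 [-0.1708 -0.0449] [-0.1092  0.048 ] ((-147.81398010253906, 3.5972671508789062), (61.21176528930664, 85.25669860839844), 24.435754776000977)
597 0.27787480042235235 [-0.1074 -0.0297] [-0.0181  0.0092]
```

arm_command:
  motion:
    - [[0,0,-0.002,0,0,0.04,-1],[0,0,-0.002,0,0,0.1,-1],[0,0,-0.002,0,0,0.16,-1],[0,0,-0.002,0,0,0.205,-1],[0,0,-0.002,0,0,0.205,-1],[0,0,-0.002,0,0,0.205,-1]]

```text
time: 18.4
tool_pos: [0.5677, 0.1138, 0.1535]
tool_rot: [-3.141, 0.0, 1.809]
contact_force: [-0.8, -0.5, -3.2]
opening: 0.0546
```

arm_command:
  motion:
    - [[0,0,0,0.05,0,0,-1],[0,0,0,0.1,0,0,-1],[0,0,0,0.15,0,0,-1],[0,0,0,0.2,0,0,-1],[0,0,0,0.25,0,0,-1],[0,0,0,0.28,0,0,-1],[0,0,0,0.29,0,0,-1],[0,0,0,0.29,0,0,-1]]

```text
time: 19.2
tool_pos: [0.5469, 0.1994, 0.1536]
tool_rot: [-3.142, 0.0, 1.811]
contact_force: [0.4, -1.2, -3.4]
opening: 0.0544
```

```bash
python3 - <<'E'
from h import *
t=high-.05*u_
rel([t[0],t[1],.1445],103.7)
c=cap('side','side14');im=c['image'][:,:,::-1]
im=im[40:220,240:420]
cv2.imwrite(f'pics/side14c.png',cv2.resize(im,None,fx=3.2,fy=3.2,interpolation=cv2.INTER_CUBIC))
E
```

```text
rel [-0.      0.0002  0.0007] [ 0.0194 -0.0041  0.0302] t 19.2 tcp [0.5469 0.1994 0.1536] yaw 103.76 op 0.0544 F [ 0.4 -1.2 -3.4]
```

View pics/side14c.png

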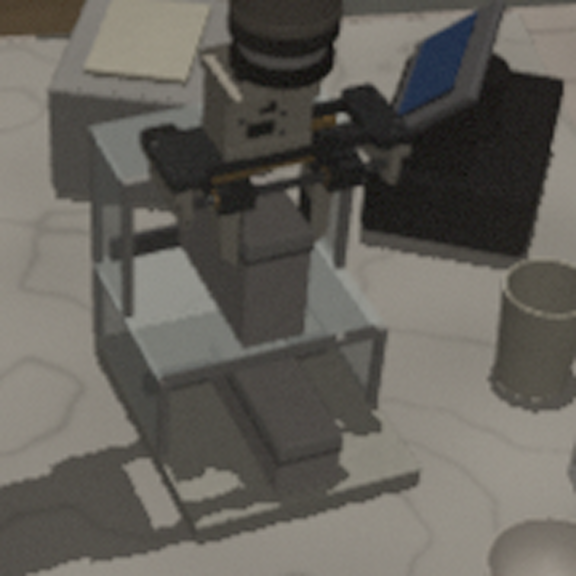

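arm_command:
  motion:
    - [[0,0,0,0.01,0,0,-1],[0,0,0,0.01,0,0.01,-1],[0,0,0,0.01,0,0.02,-1],[0,0,0,0.01,0,0.028,-1],[0,0,0,0.01,0,0.028,-1],[0,0,0,0.01,0,0.028,-1]]

```text
time: 19.85
tool_pos: [0.5463, 0.2017, 0.1451]
tool_rot: [-3.141, 0.0, 1.81]
contact_force: [0.6, 0.4, -4.6]
opening: 0.0545
```

arm_command:
  motion:
    - [[0,0,0,0,0,0.004,-1],[0,0,0,0,0,0.006,-1],[0,0,0,0,0,0.006,-1]]

```text
time: 20.15
tool_pos: [0.5465, 0.2018, 0.1443]
tool_rot: [3.14, 0.0, 1.81]
contact_force: [-1.0, -0.6, 4.8]
opening: 0.0543
```

arm_command:
  motion:
    - [[0,0,0,0,0,0,1],[0,0,0,0,0,0,1],[0,0,0,0,0,0,1],[0,0,0,0,0,0,1],[0,0,0,0,0,0,1],[0,0,0,0,0,0,1],[0,0,0,0,0,0,1]]

```text
time: 20.85
tool_pos: [0.5463, 0.2019, 0.1433]
tool_rot: [-3.142, 0.0, 1.81]
contact_force: [-0.1, 0.3, -0.3]
opening: 0.0919
```

arm_command:
  motion:
    - [[0,0,0,0,0,-0.05,1],[0,0,0,0,0,-0.15,1],[0,0,0,0,0,-0.3,1],[0,0,0,-0.1,0,-0.4,1],[0,0,0,-0.25,0,-0.4,1],[0,0,0,-0.4,0,-0.4,1],[0,0,0,-0.55,0,-0.4,1],[0,0,0,-0.7,0,-0.4,1]]

```text
time: 21.65
tool_pos: [0.5962, -0.0038, 0.2636]
tool_rot: [3.141, 0.0, 1.81]
contact_force: [1.2, 0.4, -0.5]
opening: 0.0917
```

arm_command:
  motion:
    - [[0,0,0,-0.15,0,0,1],[0,0,0,-0.3,0,0,1],[0,0,0,-0.45,0,0,1],[0,0,0,-0.55,0,0,1],[0,0,0,-0.55,0,0,1],[0,0,0,-0.55,0,0,1]]

```text
time: 22.25
tool_pos: [0.635, -0.1629, 0.2629]
tool_rot: [-3.141, -0.001, 1.809]
contact_force: [0.1, 0.9, -0.0]
opening: 0.0919
```

```bash
python3 - <<'E'
from h import *
for n in ('side','top'):
    c=cap(n,n+'15');im=c['image'][:,:,::-1]
    im=im[40:220,240:420] if n=='side' else im[60:240,60:260]
    cv2.imwrite(f'pics/{n}15c.png',cv2.resize(im,None,fx=3.2,fy=3.2,interpolation=cv2.INTER_CUBIC))
print(robot.observe()['tool_pos'],robot.observe()['time'])
E
```

```text
[ 0.63511069 -0.16136256  0.26354597] 22.35
```

View pics/side15c.png

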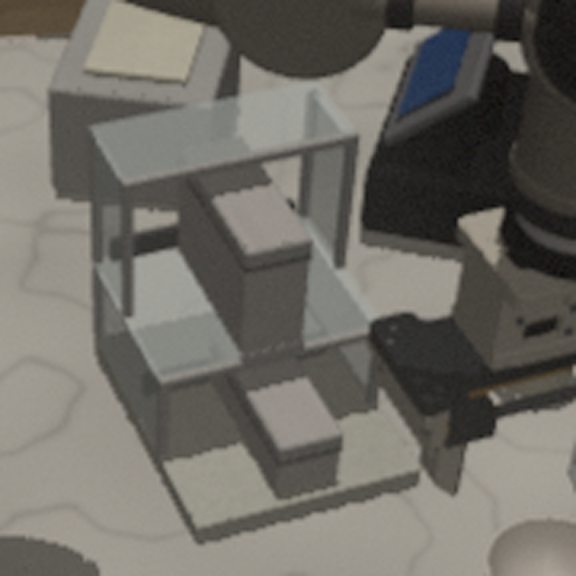

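View pics/top15c.png

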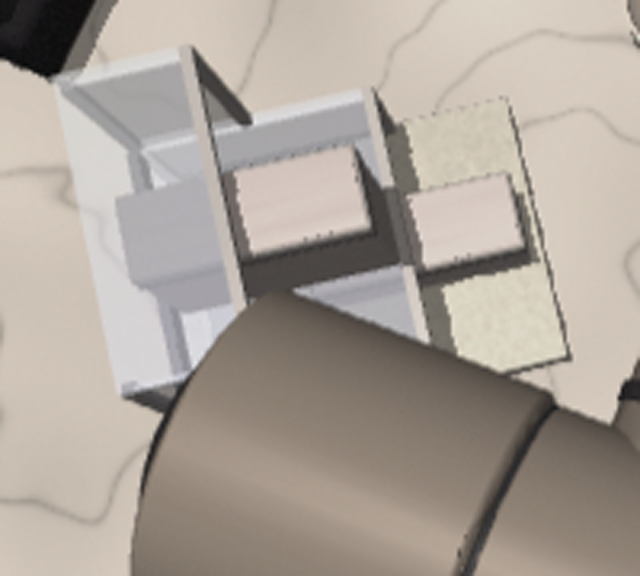

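```bash
python3 - <<'E'
from h import *
for t in ('top15','side15'):
    c=load(t);P=pts(c).reshape(-1,3)
    for nm,s,z,r in (('tall',high,.208,.09),('short',low,.075,.09)):
        D=np.stack([(P[:,:2]-s)@u_,(P[:,:2]-s)@n_,P[:,2]],1)
        m=(abs(D[:,2]-z)<.007)&(D[:,0]>-.1)&(D[:,0]<-.006)&(abs(D[:,1])<.06);Q=D[m]
        print(t,nm,len(Q),np.median(Q[:,2]).round(4),cv2.minAreaRect((Q[:,:2]*1000).astype(np.float32)),Q[:,:2].min(0).round(4),Q[:,:2].max(0).round(4))
E
```

```text
top15 tall 1049 0.2074 ((-42.013336181640625, -1.3336238861083984), (72.00128173828125, 57.35481262207031), 0.02904302440583706) [-0.078 -0.03 ] [-0.006   0.0274]
top15 short 771 0.0746 ((-40.73508071899414, -3.0190200805664062), (68.95028686523438, 57.89824676513672), 0.0006441121222451329) [-0.0752 -0.032 ] [-0.0063  0.0259]
side15 tall 454 0.2086 ((-44.312076568603516, 0.6680164337158203), (58.67379379272461, 76.41839599609375), 89.04596710205078) [-0.082  -0.0289] [-0.0062  0.0306]
side15 short 449 0.0755 ((-42.30457305908203, -1.3473396301269531), (71.9254150390625, 58.248313903808594), 1.0658289194107056) [-0.0787 -0.0303] [-0.0063  0.0283]
```

```bash
python3 -c "
from cell import robot
print(robot.hand_in())"
```

```text
the job is handed in; nothing more can be done
None
```

Both tins are away, and I handed the job in at about 22 s of the 67 s allowed. The short tin is on the bottom tier and the tall tin on the upper tier, both released, with the arm backed clear of the case. The hand-in gives no verdict.

**Final camera checks, both cameras:**

| Tin | Short of fully home | Off the middle line | Off straight | Top height |
|---|---|---|---|---|
| Short | 0–4 mm | 1–3 mm | about 1° or less | 0.075 m (expected 0.075) |
| Tall | 3–7 mm | about 1 mm | about 1° or less | 0.208 m (expected 0.208) |

The short tin met its stop bar with about 19 N before I set it down. The tall tin was placed by position, without pressing it on its stop bar.

**What disagreed:**
- **Reported fingertip position:** the real fingertips are about 35 mm above the reported TCP. The first close on the short tin therefore shut just over its lid, touching nothing. I confirmed the offset with a gentle touch on the lid, about 4 N, and corrected for it in every later move.
- **Side-camera reading while sliding in the short tin:** it put the tin about 12 mm short of home when the contact force already showed it against the stop. The final pictures from both cameras agreed with the contact force.

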